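Sort the turned parts into their sample trays

ROBOT

A 7-joint arm with a two-finger parallel gripper is mounted at the origin on the work surface. World frame = base frame: x ahead of the robot, y to its left, z up, the work surface at z = 0. Lengths are in mm, angles in rad, forces in N, time in s.
With the tool pointing down it reaches from about 425 to 950 mm from the base axis. Payload 4.7 kg.
Tool frame: the origin (TCP) lies at the very end of the fingers, on their centre line; the grasp point (between the pads) lies 19 mm behind it (robot.grasp_offset is the distance from the TCP to the grasp point, in mm); z points along the fingers, y is the line along which they close (so a half turn about z gives the same grasp; the last joint's range is limited). The gripper opens to 87 mm and grips with 3 to 60 N. Pads are 19 mm wide; open, the fingers measure 117 mm over their backs; the gripper's body (75 mm by 190 mm) begins 51 mm behind the grasp point.
Start: joints at [1.294, 0.469, -0.049, 1.532, 0.024, 1.141, -0.082], TCP at [165.605, -654.388, 222.573] pointing down, gripper open.
Joint ranges: [-2.59, 2.59], [-0.33, 1.99], [-1.39, 1.29], [0.1, 2.45], [-1.04, 4.18], [0.21, 1.99], [-2.66, 2.66]. Speed limits (rad/s): [2.57, 2.57, 3.14, 3.14, 3.14, 3.14, 3.14].

INTERFACE

Orientations are given as a unit quaternion [w, x, y, z].
In Python, from plant import robot, capture gives the robot as it stands.
- The arm moves only by the tool drive_tool, never from a script. Its argument "commands" is one flat list of numbers, 7 for each row, row after row: the shift along the world's x, y, z in a scale on which 1.0 is 500 mm, then the turn, a rotation vector about the world's x, y, z in fractions of the full range, 1 being 360 degrees, then the closure, from 0 (fully open) to 1 (shut). In form: [tx, ty, tz, rx, ry, rz, grip, tx, ty, tz, rx, ry, rz, grip, ...]. A call has 1 to 8 rows; each row is the pose to reach, as a shift and turn from the pose commanded when the call began; what a row does not reach only later rows make up. A row lasts 1/12 s, in which the tool goes at most 41.7 mm and 7.16 degrees, less where a joint would pass 70% of its speed; a pose out of reach is approached as far as the arm can. A shift or turn number past 1, either way, is cut back to 1. A call with a gripper value outside its range is refused whole. The fingers move at their own pace and stop on an object; "force" is the grip in N (left out, the last holds). Time passes only in rows, so rows that repeat a pose let the fingers close. It gives the time, the measured TCP pose, the force, the opening and the grip force at its end, in the units of the state.
- robot.get_state(): the state, without advancing time (a new reading comes with each control period).
- capture(name): name is "scene" or "top"; returns a dict with "frame" (480x640x3 uint8, red, green, blue), "camera_matrix" (3x3 intrinsics, pixels), "R" (3x3) and "t" (3): a world point X has camera coordinates R X + t. Camera axes: x right, y down, z forward; pixel columns grow to the right and rows downward; lengths in mm; the calibration is good to about 2 mm. A picture is of the moment at which its call begins. There is no depth.
- robot.sign_off(): hands the job in; it is judged then, once.
The state is a dict: "time": time; "qpos": joint angles; "joint_vel": joint speeds; "effort": joint torques, N m; "position": TCP position; "orientation": TCP orientation; "ft_force": force on the tool from outside, world axes, zero at the start; "ft_torque": the same for the moment, N m; "gripper_width": opening from 0.0 (shut) to 1.0 (fully open); "finger_force": force on a finger pad.
Only numpy, scipy, OpenCV 4.12 (cv2) and the standard library are available. Lean on these libraries where they do the work, as an engineer would, in place of code of your own. Each camera call takes 0.05 s, during which the arm holds its last target. There are 200 camera calls.

TASK

Sort the five loose parts on the bench into the three grey trays, each tray taking the kind of part that is glued as a sample on its far ledge: both wooden handles lying on their tray's floor, not on each other, both knobs and the steel ferrule standing upright on the floor of theirs. The samples stay where they are; do not push away or knock over the small wax jar that stands among the parts.

Things in the scene. Friction and masses are not known exactly. Their poses are not given: they have to be found in the camera images.
- handle_a: Loose turned handle blank, plain pale wood, a flat bar with rounded edges lying flat on the bench: 100 mm long (its x axis), 24 mm wide (y), 20 mm thick (z), the last 8 mm of each end slimmer (16 mm). Origin at its middle, 10 mm above what it lies on. About 40 g. Grip it across its 24 mm width. There are two, alike.
- handle_b: Loose turned handle blank, plain pale wood, a flat bar with rounded edges lying flat on the bench: 100 mm long (its x axis), 24 mm wide (y), 20 mm thick (z), the last 8 mm of each end slimmer (16 mm). Origin at its middle, 10 mm above what it lies on. About 40 g. Grip it across its 24 mm width. There are two, alike.
- knob_a: Loose wooden knob, plain pale wood, turned, standing upright on its foot: 39 mm tall, foot 26 mm across, straight round flank 36 mm across from 14 to 28 mm above the foot, narrowing above. Origin at the centre of the underside, z up along its axis. About 30 g. There are two, alike.
- knob_b: Loose wooden knob, plain pale wood, turned, standing upright on its foot: 39 mm tall, foot 26 mm across, straight round flank 36 mm across from 14 to 28 mm above the foot, narrowing above. Origin at the centre of the underside, z up along its axis. About 30 g. There are two, alike.
- ferrule: Loose steel ferrule, a plain bright tube standing on end: 30 mm outside diameter, 25 mm bore, 28 mm tall. Origin at the centre of its lower end, z up along its axis. About 30 g.
- tray_handles: One of three equal grey open trays beyond the parts, fixed to the bench, order changing. Outside 140 (x) by 150 mm (y), walls 5 mm thick, 22 high, inner floor 5 mm above the bench. Origin at bench level under the open tray's centre; x away from the robot. Far ledge (x 70 to 110 mm, 22 high) with a glued sample: a wooden handle, lying along y, top at 42 mm.
- tray_knobs: One of three equal grey open trays beyond the parts, fixed to the bench, order changing. Outside 140 (x) by 150 mm (y), walls 5 mm thick, 22 high, inner floor 5 mm above the bench. Origin at bench level under the open tray's centre; x away from the robot. Far ledge (x 70 to 110 mm, 22 high) with a glued sample: a wooden knob, standing, top at 61 mm.
- tray_ferrules: One of three equal grey open trays beyond the parts, fixed to the bench, order changing. Outside 140 (x) by 150 mm (y), walls 5 mm thick, 22 high, inner floor 5 mm above the bench. Origin at bench level under the open tray's centre; x away from the robot. Far ledge (x 70 to 110 mm, 22 high) with a glued sample: a steel ferrule, standing, top at 50 mm.
- wax_jar: Small amber glass jar with a black lid, a bystander, 42 mm across and 55 mm tall, standing loose among the parts. Origin at the centre of its underside. About 200 g. Leave it alone.
Things that resemble listed ones, but are neither listed nor needed, are in the scene too. Leave any yellow look-alike of the tray_knobs alone.

How it is judged:
By the outcome, as a careful person would: the job done as asked, in the order asked, and still so for the second after the job is handed in, with the robot touching nothing.
It also fails if it takes over 112 s, if anything falls off the work surface, if the arm or the gripper's body presses on something with over 40 N, if the wrist force passes 120 N, or if a joint passes its speed limit or range.

## Working session

There is one attempt and no reset: what is moved stays moved. The work goes in short steps, Python scripts to look and compute and a tool call to move; the robot and the scene stay as the last step left them, time stands still between calls to the robot, and variables do not carry over. Pictures are saved under pics/ and viewed, at most 14 in all, crops included, and the job is handed in when it is done.

Besides the shell and the picture viewer there is one more tool, called by a JSON object that holds its "name" and its "arguments", one argument or row to a line. drive_tool: Moves the arm, as the interface text tells. Its arguments: {"type":"object","properties":{"commands":{"type":"array"},"force":{"type":"number"}},"required":["commands"]}

```bash
mkdir -p pics; ls; python3 - <<'E'
from plant import robot,capture
import cv2,pickle
for n in("scene","top"):
    c=capture(n);pickle.dump(c,open(f"pics/{n}0.pkl","wb"));cv2.imwrite(f"pics/{n}0.png",c["frame"][:,:,::-1])
s=robot.get_state();print(s["time"],s["position"],s["orientation"],s["gripper_width"])
E
```

```text
pics
0.1 [ 165.41505214 -653.86601704  221.58720455] [-8.80933709e-04  9.92333300e-01  1.23587301e-01 -1.58599332e-04] 0.9984293734597579
```

View pics/top0.png

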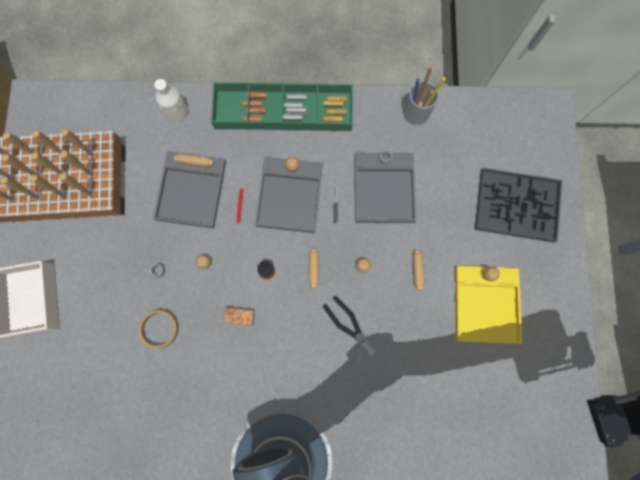

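View pics/scene0.png

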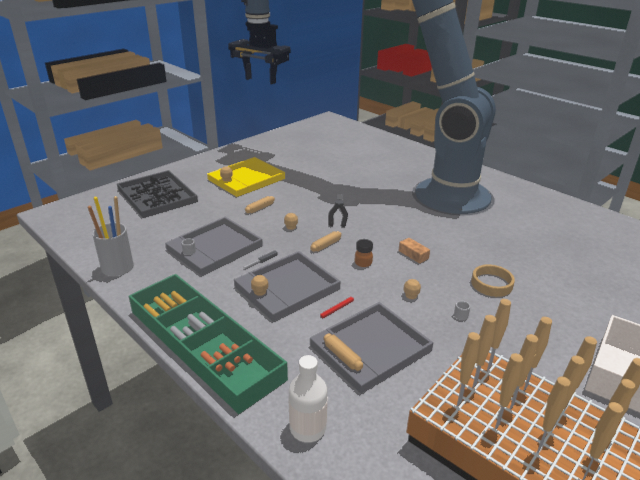

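The top view shows the handle tray at (190,190), the knob tray at (290,195) and the ferrule tray at (384,188). The ferrule is at (158,269), the knobs at (204,261) and (363,265), the handles at (314,268) and (419,270), and the jar at (266,269). The yellow tray is a decoy. The scene view agrees with this.

```bash
cat > h.py <<'E'
import numpy as np,cv2,pickle
def ray(c,u,v,z):
    K,R,t=(np.array(c[k],float) for k in("camera_matrix","R","t"))
    d=R.T@np.linalg.solve(K,[u,v,1]);o=-R.T@t
    return (o+d*(z-o[2])/d[2])[:2]
def proj(c,X):
    K,R,t=(np.array(c[k],float) for k in("camera_matrix","R","t"))
    p=K@(R@np.asarray(X,float)+t);return p[:2]/p[2]
def blobs(c,sat=90):
    h=cv2.cvtColor(c["frame"],cv2.COLOR_RGB2HSV)
    m=((h[...,0]>8)&(h[...,0]<24)&(h[...,1]>sat)&(h[...,2]>90)).astype(np.uint8)
    n,l,s,ce=cv2.connectedComponentsWithStats(m)
    out=[]
    for i in range(1,n):
        if 30<s[i,4]<1500:
            ys,xs=np.nonzero(l==i);pts=np.c_[xs,ys].astype(np.float32)
            out.append((ce[i],s[i,4],cv2.minAreaRect(pts)))
    return out
E
python3 - <<'E'
from h import *
np.set_printoptions(precision=1,suppress=True)
T=pickle.load(open("pics/top0.pkl","rb"));S=pickle.load(open("pics/scene0.pkl","rb"))
print(-np.array(T["R"]).T@T["t"],-np.array(S["R"]).T@S["t"])
for n,c in(("T",T),("S",S)):
    for ce,a,r in blobs(c):
        if n=="T" and not(140<ce[0]<500 and 140<ce[1]<310):continue
        if n=="S" and not(200<ce[0]<500 and 150<ce[1]<380):continue
        b=cv2.boxPoints(r); 
        e=b[1]-b[0];f=b[2]-b[1]; e=e if np.hypot(*e)>np.hypot(*f) else f
        ce=np.array(ce)
        p,q=ray(T if n=="T" else S,*(ce-e/2),12),ray(T if n=="T" else S,*(ce+e/2),12)
        print(n,ce,a,"z10",ray(c,*ce,10),"z20",ray(c,*ce,20),"long",p-q,np.degrees(np.arctan2(*(p-q)[::-1])))
# tray floor segmentation
def up(c,x0,y0,x1,y1,k):return cv2.resize(c["frame"][y0:y1,x0:x1,::-1],None,fx=k,fy=k,interpolation=cv2.INTER_CUBIC)
cv2.imwrite("pics/c1.png",up(T,140,145,440,300,2.66))
g=T["frame"].mean(2).astype(np.uint8)
n,l,s,ce=cv2.connectedComponentsWithStats((cv2.GaussianBlur(g,(3,3),0)<95).astype(np.uint8))
for i in range(1,n):
    if s[i,4]>1500 and 150<ce[i][0]<430 and ce[i][1]<300:
        r=cv2.minAreaRect(np.argwhere(l==i)[:,::-1].astype(np.float32));b=cv2.boxPoints(r)
        print("tray",ce[i],s[i,4],r,[ray(T,*p,22).round(0) for p in b])
E
```

```text
[ 277.8  -69.9 1234.4] [1265.7  725.8  740. ]
T [193.4 159.9] 271 z10 [725.3 246.3] z20 [721.7 243.7] long [13.8 96.3] 81.82331084684807
T [291.6 163.6] 118 z10 [719.5  -6.1] z20 [715.9  -6.6] long [21.2 21. ] 44.776905991187824
T [313.5 268.1] 277 z10 [450.5 -66.6] z20 [449.1 -66.7] long [94.   1.6] 0.9619690640845734
T [418.1 269.6] 281 z10 [ 450.9 -323.5] z20 [ 449.5 -321.4] long [93.9 -2.3] -1.3802024942791975
T [202.7 261.4] 120 z10 [462.6 206.6] z20 [461.1 204.3] long [-0.5 29.5] 90.9582596224867
T [362.8 264.8] 112 z10 [ 460.7 -187.9] z20 [ 459.2 -186.9] long [27.3 -0.1] -0.1434592266477078
T [491.  273.7] 199 z10 [ 443.9 -502.1] z20 [ 442.5 -498.6] long [-0.7 39.2] 90.95824785441664
S [226.  173.5] 159 z10 [ 406.  -541.2] z20 [ 417.8 -523.9] long [-62.  -84.4] -126.3065621889698
S [259.3 204.1] 228 z10 [ 454.  -322.7] z20 [ 465.1 -308.4] long [98.7  3.2] 1.861960121850523
S [290.7 220.4] 150 z10 [ 449.9 -198.5] z20 [ 461.  -185.8] long [-51.3 -57.1] -131.96941213993637
S [325.5 240.9] 280 z10 [453.7 -66. ] z20 [464.9 -55.1] long [97.7 -2.4] -1.432265677312736
S [414.  249.7] 
[... 802 characters left out ...]
5.7] -92.36420197965526
S [217.6 355.2] 49 z10 [876.9  73.4] z20 [882.2  82.3] long [ -1.  -18.7] -92.9700044509564
S [247.4 357.8] 59 z10 [840.8 116.7] z20 [846.6 125.1] long [ -1.6 -21.3] -94.37706007537163
S [236.6 358.9] 31 z10 [857.  105.4] z20 [862.6 113.9] long [11.5  3.1] 14.984370597127258
S [229.5 365.9] 63 z10 [877.1 110.5] z20 [882.4 119. ] long [ -1.1 -21.1] -93.03277328089466
S [218.5 367.3] 33 z10 [893.5  99.5] z20 [898.6 108.1] long [ -8.7 -12.1] -125.65997280682038
tray [281.  105.6] 2416 ((281.761962890625, 106.4393539428711), (139.17025756835938, 45.43661117553711), 0.9963480234146118) [array([808., 201.]), array([935., 206.]), array([ 935., -159.]), array([ 808., -157.])]
```

View pics/c1.png

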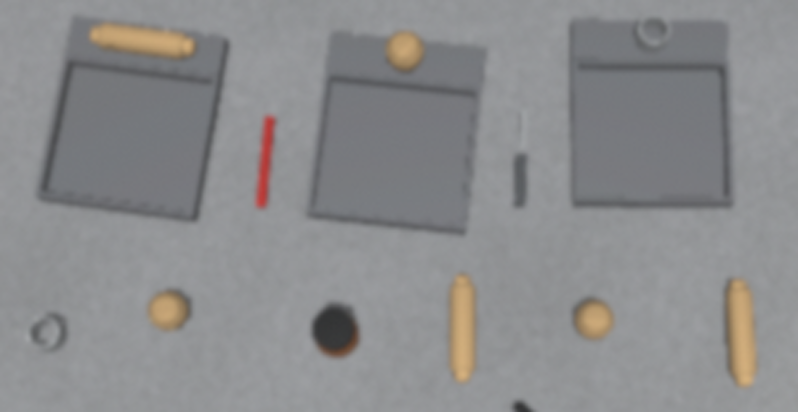

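```bash
python3 - <<'E'
from h import *
np.set_printoptions(precision=1,suppress=True)
T=pickle.load(open("pics/top0.pkl","rb"));S=pickle.load(open("pics/scene0.pkl","rb"))
P=lambda u,v,z:ray(T,140+(u+.5)/2.66-.5,145+(v+.5)/2.66-.5,z)
loc=np.array([[110,75],[110,-75],[-70,-75],[-70,75]],float)
for n,q in dict(handles=[(72,17),(228,38),(196,219),(40,198)],knobs=[(333,32),(486,47),(465,233),(308,214)],ferr=[(571,20),(727,22),(731,207),(573,207)]).items():
    W=np.array([P(*p,22) for p in q]);A=loc-loc.mean(0);B=W-W.mean(0)
    th=np.arctan2((A[:,0]*B[:,1]-A[:,1]*B[:,0]).sum(),(A*B).sum())
    R=np.array([[np.cos(th),-np.sin(th)],[np.sin(th),np.cos(th)]])
    c=W.mean(0)-R@loc.mean(0)
    print(n,c,np.degrees(th),th,"res",(W-(loc@R.T+c)).ravel())
    for l in([0,30],[0,-30]):print("  ",l,R@l+c)
print("jar",P(334,327,55),"ferrule mid",P(48,331,14),"S",ray(S,461.5,311,14))
for ce,a,r in blobs(T):
    if a>250 and ce[1]>200 and 300<ce[0]<430: 
        h=cv2.cvtColor(T["frame"],cv2.COLOR_RGB2HSV)
        x0,y0=int(ce[0])-15,int(ce[1])-30
        w=h[y0:y0+60,x0:x0+30];m=(w[...,0]>8)&(w[...,0]<24)&(w[...,1]>90)
        ys,xs=np.nonzero(m);W=np.array([ray(T,x+x0,y+y0,12) for x,y in zip(xs,ys)])
        v=np.linalg.eigh(np.cov(W.T))[1][:,1];print(W.mean(0),np.degrees(np.arctan(v[1]/v[0])))
c=cv2.resize(S["frame"][240:380,230:490,::-1],None,fx=3,fy=3,interpolation=cv2.INTER_CUBIC);cv2.imwrite("pics/c2.png",c)
E
```

```text
handles [625.1 248.8] -6.378780129542096 -0.11133071552129999 res [ 0.7  1.5 -1.4 -0.1 -0.1  0.5  0.8 -1.9]
   [0, 30] [628.4 278.6]
   [0, -30] [621.7 219. ]
knobs [616.   -1.1] -5.430331073333925 -0.09477715670303465 res [-0.2 -1.3  1.4  1.4 -1.3  1.4  0.1 -1.5]
   [0, 30] [618.8  28.8]
   [0, -30] [613.1 -31. ]
ferr [ 637.1 -241.1] 0.38837819685320973 0.00677847827804719 res [ 1.8 -0.4  1.2  0.1 -0.8  1.6 -2.2 -1.2]
   [0, 30] [ 636.9 -211.1]
   [0, -30] [ 637.3 -271.1]
jar [443.3  47.4] ferrule mid [441.  314.6] S [443.5 317.1]
[450.3 -66.7] 0.874919684597777
[ 450.8 -323.1] 1.9797862070017502
```

View pics/c2.png

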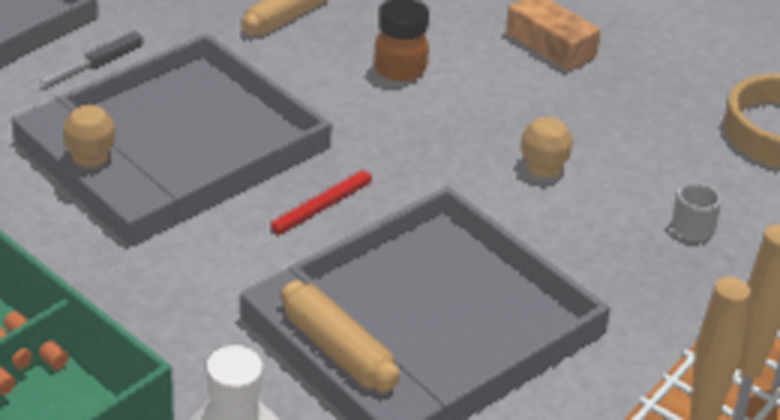

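The picture confirms where each tray, the jar, the knob and the ferrule are, with the ferrule at about (462,311) in the scene view. Both cameras agree to 2–3 mm, so I'm starting with handle_b.

The manual's scale: shifts go in shares of 500 mm and turns go in shares of 360 degrees. Converting my numbers, 33.1 cm / 50 = 0.662, 28.6 cm / 50 = 0.572, -0.213 rad / 6.2832 = -0.0339.

{"name": "drive_tool", "arguments": {
  "commands": [0.572,0.662,-0.18,0,0,-0.0339,0.4,0.572,0.662,-0.18,0,0,-0.0339,0.4,0.572,0.662,-0.18,0,0,-0.0339,0.4,0.572,0.662,-0.18,0,0,-0.0339,0.4,0.572,0.662,-0.18,0,0,-0.0339,0.4,0.572,0.662,-0.18,0,0,-0.0339,0.4,0.572,0.662,-0.18,0,0,-0.0339,0.4,0.572,0.662,-0.18,0,0,-0.0339,0.4],
  "force": 15
}}

```text
time: 0.77
position: [379.8, -405.5, 154.9]
orientation: [-0.0, 1.0, 0.017, -0.0]
ft_force: [0.5, -1.2, -0.3]
gripper_width: 0.61
finger_force: 0.0
```

{"name": "drive_tool", "arguments": {
  "commands": [0,0,0,0,0,0,0.4,0,0,0,0,0,0,0.4,0,0,0,0,0,0,0.4]
}}

```text
time: 1.02
position: [378.6, -407.7, 155.2]
orientation: [0.0, 1.0, 0.017, -0.0]
ft_force: [-0.6, -0.5, -0.5]
gripper_width: 0.603
finger_force: 0.0
```

To row units: -15 cm / 50 = -0.3, 8.5 cm / 50 = 0.17.

{"name": "drive_tool", "arguments": {
  "commands": [0.052,0.06,-0.03,0,0,0,0.4,0.104,0.12,-0.07,0,0,0,0.4,0.146,0.17,-0.11,0,0,0,0.4,0.146,0.17,-0.16,0,0,0,0.4,0.146,0.17,-0.22,0,0,0,0.4,0.146,0.17,-0.27,0,0,0,0.4,0.146,0.17,-0.3,0,0,0,0.4,0.146,0.17,-0.3,0,0,0,0.4]
}}

```text
time: 1.68
position: [448.6, -323.2, 2.2]
orientation: [-0.001, 1.0, 0.016, -0.003]
ft_force: [-0.1, -0.5, -0.1]
gripper_width: 0.6
finger_force: 0.0
```

To row units: 0.2 cm / 50 = 0.004.

{"name": "drive_tool", "arguments": {
  "commands": [0.004,0,0,0,0,0,0.9,0.004,0,0,0,0,0,0.9,0.004,0,0,0,0,0,0.9,0.004,0,0,0,0,0,0.9,0.004,0,0,0,0,0,0.9,0.004,0,0,0,0,0,0.9]
}}

```text
time: 2.18
position: [454.5, -322.8, 6.4]
orientation: [0.001, 1.0, 0.017, 0.001]
ft_force: [0.3, 0.0, 3.6]
gripper_width: 0.272
finger_force: 15.0
```

To row units: 24 cm / 50 = 0.48, 20 cm / 50 = 0.4, -0.146 rad / 6.2832 = -0.0232.

{"name": "drive_tool", "arguments": {
  "commands": [0,0,0.06,0,0,0,0.9,0.01,0.02,0.14,0,0,0,0.9,0.03,0.08,0.2,0,0,0,0.9,0.052,0.16,0.22,0,0,-0.008,0.9,0.076,0.24,0.22,0,0,-0.0159,0.9,0.1,0.32,0.22,0,0,-0.0232,0.9,0.124,0.4,0.22,0,0,-0.0232,0.9,0.148,0.48,0.22,0,0,-0.0232,0.9]
}}

```text
time: 2.85
position: [527.3, -83.2, 116.0]
orientation: [0.0, 0.998, -0.056, 0.0]
ft_force: [1.4, -0.0, -1.2]
gripper_width: 0.271
finger_force: 15.0
```

To row units: 29 cm / 50 = 0.58, 1.2 cm / 50 = 0.024.

{"name": "drive_tool", "arguments": {
  "commands": [0.024,0.08,0,0,0,0,0.9,0.048,0.16,0,0,0,0,0.9,0.072,0.24,0,0,0,0,0.9,0.096,0.32,0,0,0,0,0.9,0.12,0.4,0,0,0,0,0.9,0.144,0.48,0,0,0,0,0.9,0.164,0.54,0,0,0,0,0.9,0.18,0.58,0,0,0,0,0.9]
}}

```text
time: 3.52
position: [616.9, 210.2, 115.6]
orientation: [-0.001, 0.999, -0.053, 0.0]
ft_force: [0.4, -0.4, -0.5]
gripper_width: 0.277
finger_force: 15.0
```

To row units: -9 cm / 50 = -0.18, -8.5 cm / 50 = -0.17.

{"name": "drive_tool", "arguments": {
  "commands": [0.012,0.018,0,0,0,0,0.9,0.012,0.018,-0.04,0,0,0,0.9,0.012,0.018,-0.09,0,0,0,0.9,0.012,0.018,-0.14,0,0,0,0.9,0.012,0.018,-0.17,0,0,0,0.9,0.012,0.018,-0.18,0,0,0,0.9,0.012,0.018,-0.18,0,0,0,0.9,0.012,0.018,-0.18,0,0,0,0.9]
}}

```text
time: 4.18
position: [623.8, 213.2, 26.1]
orientation: [0.0, 0.998, -0.056, 0.0]
ft_force: [-0.2, 0.0, -0.6]
gripper_width: 0.275
finger_force: 15.0
```

To row units: -1.3 cm / 50 = -0.026, -1.2 cm / 50 = -0.024.

{"name": "drive_tool", "arguments": {
  "commands": [0,0.01,-0.01,0,0,0,0.9,0,0.01,-0.018,0,0,0,0.9,0,0.01,-0.024,0,0,0,0.9,0,0.01,-0.026,0,0,0,0.9,0,0.01,-0.026,0,0,0,0.9,0,0.01,-0.026,0,0,0,0.9]
}}

```text
time: 4.68
position: [623.3, 218.8, 12.5]
orientation: [0.0, 0.998, -0.056, 0.0]
ft_force: [0.6, 0.3, 0.1]
gripper_width: 0.274
finger_force: 15.0
```

Just above the floor. I'll release with a small opening, then lift.

To row units: 11 cm / 50 = 0.22, 8 cm / 50 = 0.16.

{"name": "drive_tool", "arguments": {
  "commands": [0,0,-0.002,0,0,0,0.62,0,0,-0.002,0,0,0,0.62,0,0,-0.002,0,0,0,0.62,0,0,-0.002,0,0,0,0.6,0,0,0.03,0,0,0,0.6,0,0,0.08,0,0,0,0.6,0,0,0.16,0,0,0,0.5,0,0,0.22,0,0,0,0.4]
}}

```text
time: 5.35
position: [623.5, 219.0, 124.5]
orientation: [-0.0, 0.998, -0.056, 0.0]
ft_force: [1.1, 0.4, 1.0]
gripper_width: 0.478
finger_force: 0.0
```

To row units: -28.5 cm / 50 = -0.57, -25 cm / 50 = -0.5, 0.127 rad / 6.2832 = 0.0202.

{"name": "drive_tool", "arguments": {
  "commands": [-0.04,-0.068,0,0,0,0.0095,0.4,-0.08,-0.136,0,0,0,0.0202,0.4,-0.124,-0.208,0,0,0,0.0202,0.4,-0.168,-0.28,0,0,0,0.0202,0.4,-0.212,-0.352,0,0,0,0.0202,0.4,-0.256,-0.424,0,0,0,0.0202,0.4,-0.3,-0.5,-0.01,0,0,0.0202,0.4,-0.342,-0.57,-0.04,0,0,0.0202,0.4]
}}

```text
time: 6.02
position: [455.5, -63.0, 106.0]
orientation: [0.0, 1.0, 0.008, 0.002]
ft_force: [1.4, -0.4, -0.2]
gripper_width: 0.6
finger_force: 0.0
```

{"name": "drive_tool", "arguments": {
  "commands": [0,0,-0.04,0,0,0,0.4,0,0,-0.09,0,0,0,0.4,0,0,-0.14,0,0,0,0.4,0,0,-0.17,0,0,0,0.4,0,0,-0.18,0,0,0,0.4,0,0,-0.18,0,0,0,0.4,0,0,-0.18,0,0,0,0.4]
}}

```text
time: 6.6
position: [455.8, -60.9, 14.9]
orientation: [0.0, 1.0, 0.008, 0.0]
ft_force: [0.2, 0.1, 0.6]
gripper_width: 0.601
finger_force: 0.0
```

To row units: -1 cm / 50 = -0.02, -0.5 cm / 50 = -0.01.

{"name": "drive_tool", "arguments": {
  "commands": [-0.004,-0.01,-0.01,0,0,0,0.4,-0.004,-0.01,-0.02,0,0,0,0.4,-0.004,-0.01,-0.02,0,0,0,0.9,-0.004,-0.01,-0.02,0,0,0,0.9,-0.004,-0.01,-0.02,0,0,0,0.9,-0.004,-0.01,-0.02,0,0,0,0.9,-0.004,-0.01,-0.02,0,0,0,0.9,-0.004,-0.01,-0.02,0,0,0,0.9]
}}

```text
time: 7.27
position: [453.5, -66.0, 4.6]
orientation: [0.0, 1.0, 0.008, 0.0]
ft_force: [0.2, -0.1, 0.7]
gripper_width: 0.273
finger_force: 15.0
```

To row units: 19 cm / 50 = 0.38, 4.6 cm / 50 = 0.092, -0.126 rad / 6.2832 = -0.0201.

{"name": "drive_tool", "arguments": {
  "commands": [0,0,0.08,0,0,0,0.9,0,0,0.16,0,0,0,0.9,0.02,0.02,0.23,0,0,0,0.9,0.056,0.092,0.24,0,0,-0.0095,0.9,0.092,0.164,0.24,0,0,-0.0201,0.9,0.128,0.236,0.24,0,0,-0.0201,0.9,0.164,0.308,0.24,0,0,-0.0201,0.9,0.2,0.38,0.24,0,0,-0.0201,0.9]
}}

```text
time: 7.93
position: [553.7, 125.6, 124.6]
orientation: [0.0, 0.998, -0.055, 0.0]
ft_force: [0.7, -0.5, -0.3]
gripper_width: 0.276
finger_force: 15.0
```

To row units: 15.5 cm / 50 = 0.31, 14 cm / 50 = 0.28.

{"name": "drive_tool", "arguments": {
  "commands": [0.036,0.072,0,0,0,0,0.9,0.072,0.144,0,0,0,0,0.9,0.108,0.216,0,0,0,0,0.9,0.144,0.28,0,0,0,0,0.9,0.15,0.31,-0.02,0,0,0,0.9,0.15,0.31,-0.08,0,0,0,0.9,0.15,0.31,-0.14,0,0,0,0.9,0.15,0.31,-0.18,0,0,0,0.9]
}}

```text
time: 8.6
position: [626.3, 278.2, 31.0]
orientation: [0.001, 0.999, -0.055, -0.002]
ft_force: [-0.7, 0.5, -0.8]
gripper_width: 0.277
finger_force: 15.0
```

{"name": "drive_tool", "arguments": {
  "commands": [0,0,0,0,0,0,0.9,0,0,0,0,0,0,0.9]
}}

```text
time: 8.77
position: [627.2, 278.1, 33.0]
orientation: [0.001, 0.998, -0.055, -0.001]
ft_force: [0.8, 0.2, 0.5]
gripper_width: 0.275
finger_force: 15.0
```

To row units: -2.2 cm / 50 = -0.044, -2.1 cm / 50 = -0.042.

{"name": "drive_tool", "arguments": {
  "commands": [0,0,-0.02,0,0,0,0.9,0,0,-0.034,0,0,0,0.9,0,0,-0.042,0,0,0,0.9,0,0,-0.044,0,0,0,0.9,0,0,-0.044,0,0,0,0.9,0,0,-0.044,0,0,0,0.9]
}}

```text
time: 9.27
position: [628.5, 279.1, 12.9]
orientation: [-0.0, 0.998, -0.055, 0.0]
ft_force: [-0.8, -0.0, -0.1]
gripper_width: 0.276
finger_force: 15.0
```

To row units: 9 cm / 50 = 0.18, 5 cm / 50 = 0.1.

{"name": "drive_tool", "arguments": {
  "commands": [0,0,-0.004,0,0,0,0.9,0,0,-0.004,0,0,0,0.9,0,0,-0.004,0,0,0,0.62,0,0,-0.004,0,0,0,0.62,0,0,-0.004,0,0,0,0.62,0,0,0.03,0,0,0,0.6,0,0,0.1,0,0,0,0.5,0,0,0.18,0,0,0,0.4]
}}

```text
time: 9.93
position: [626.5, 278.0, 100.9]
orientation: [0.001, 0.998, -0.055, -0.003]
ft_force: [0.7, -0.6, -0.1]
gripper_width: 0.477
finger_force: 0.0
```

To row units: -18.4 cm / 50 = -0.368, -16 cm / 50 = -0.32.

{"name": "drive_tool", "arguments": {
  "commands": [-0.08,0,0.02,0,0,0,0.4,-0.16,0,0.02,0,0,0,0.4,-0.24,0,0,0,0,0,0.4,-0.32,0.032,0,0,0,0,0.4,-0.368,0.074,-0.02,0,0,0,0.4,-0.368,0.074,-0.06,0,0,0,0.4,-0.368,0.074,-0.09,0,0,0,0.4,-0.368,0.074,-0.09,0,0,0,0.4]
}}

```text
time: 10.6
position: [442.1, 315.1, 55.3]
orientation: [0.002, 0.999, -0.054, -0.002]
ft_force: [-0.7, -0.7, -0.5]
gripper_width: 0.6
finger_force: 0.0
```

```bash
python3 - <<'E'
from plant import robot,capture
from h import *
T=capture("top");S=capture("scene");print(robot.get_state()["position"])
a=cv2.resize(T["frame"][145:345,100:260,::-1],(400,500),interpolation=cv2.INTER_CUBIC)
b=cv2.resize(S["frame"][220:420,300:460+40,::-1],(400,400),interpolation=cv2.INTER_CUBIC)
b=cv2.copyMakeBorder(b,0,100,0,0,cv2.BORDER_CONSTANT)
cv2.imwrite("pics/c3.png",np.hstack([a,b]))
E
```

```text
[444.36796251 315.80186948  57.49188384]
```

View pics/c3.png

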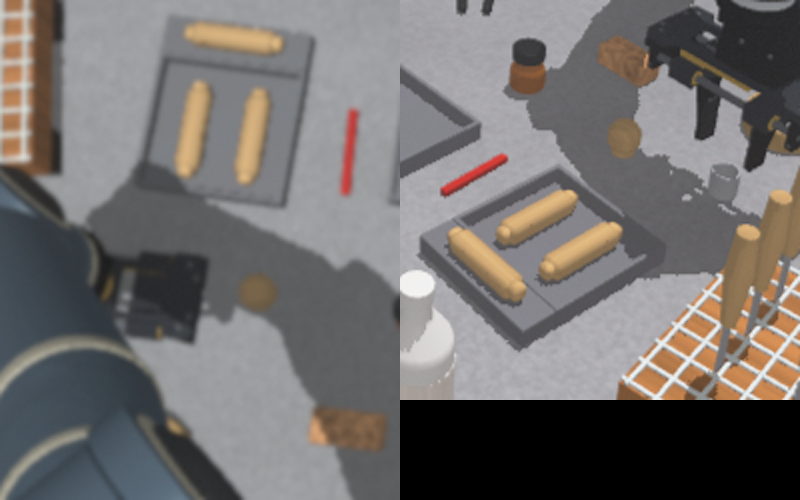

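The picture shows both handles lying apart on the handle tray's floor. The gripper is over the ferrule, which stands at (725,182) in the right half.

To row units: -5.1 cm / 50 = -0.102, -4.9 cm / 50 = -0.098.

{"name": "drive_tool", "arguments": {
  "commands": [-0.002,0,-0.04,0,0,0,0.4,-0.002,0,-0.08,0,0,0,0.4,-0.002,0,-0.098,0,0,0,0.4,-0.002,0,-0.102,0,0,0,0.4,-0.002,0,-0.102,0,0,0,0.4,-0.002,0,-0.102,0,0,0,0.4],
  "force": 10
}}

```text
time: 11.2
position: [444.1, 316.4, 7.4]
orientation: [-0.001, 0.998, -0.055, 0.001]
ft_force: [0.7, -0.2, 0.5]
gripper_width: 0.603
finger_force: 0.0
```

{"name": "drive_tool", "arguments": {
  "commands": [0,0,0,0,0,0,0.9,0,0,0,0,0,0,0.9,0,0,0,0,0,0,0.9,0,0,0,0,0,0,0.9,0,0,0,0,0,0,0.9]
}}

```text
time: 11.62
position: [443.4, 316.0, 6.7]
orientation: [-0.0, 0.998, -0.055, 0.0]
ft_force: [0.3, -0.2, 1.7]
gripper_width: 0.336
finger_force: 10.0
```

To row units: -20.5 cm / 50 = -0.41, -16.8 cm / 50 = -0.336.

{"name": "drive_tool", "arguments": {
  "commands": [0,0,0.06,0,0,0,0.9,0,0,0.14,0,0,0,0.9,0.02,-0.04,0.2,0,0,0,0.9,0.046,-0.114,0.22,0,0,0,0.9,0.072,-0.188,0.22,0,0,0,0.9,0.098,-0.262,0.22,0,0,0,0.9,0.124,-0.336,0.22,0,0,0,0.9,0.15,-0.41,0.22,0,0,0,0.9]
}}

```text
time: 12.28
position: [518.5, 109.1, 116.8]
orientation: [0.0, 0.998, -0.055, 0.0]
ft_force: [0.6, 0.3, 0.4]
gripper_width: 0.328
finger_force: 10.0
```

To row units: -30.4 cm / 50 = -0.608, -26.6 cm / 50 = -0.532, 0.11 rad / 6.2832 = 0.0175.

{"name": "drive_tool", "arguments": {
  "commands": [0.026,-0.076,0,0,0,0,0.9,0.052,-0.152,0,0,0,0,0.9,0.078,-0.228,0,0,0,0,0.9,0.104,-0.304,0,0,0,0.008,0.9,0.13,-0.38,0,0,0,0.0159,0.9,0.156,-0.456,0,0,0,0.0175,0.9,0.182,-0.532,0,0,0,0.0175,0.9,0.208,-0.608,0,0,0,0.0175,0.9]
}}

```text
time: 12.95
position: [622.4, -195.1, 116.4]
orientation: [-0.0, 1.0, -0.0, -0.0]
ft_force: [1.8, 0.1, -0.7]
gripper_width: 0.329
finger_force: 10.0
```

To row units: -8 cm / 50 = -0.16, -6.5 cm / 50 = -0.13.

{"name": "drive_tool", "arguments": {
  "commands": [0.024,-0.07,0,0,0,0,0.9,0.03,-0.092,-0.03,0,0,0,0.9,0.03,-0.092,-0.08,0,0,0,0.9,0.03,-0.092,-0.13,0,0,0,0.9,0.03,-0.092,-0.16,0,0,0,0.9,0.03,-0.092,-0.16,0,0,0,0.9,0.03,-0.092,-0.16,0,0,0,0.9]
}}

```text
time: 13.53
position: [636.7, -238.8, 35.6]
orientation: [-0.0, 1.0, -0.0, -0.001]
ft_force: [0.9, 0.6, 1.7]
gripper_width: 0.332
finger_force: 10.0
```

To row units: -2.2 cm / 50 = -0.044, -1.7 cm / 50 = -0.034.

{"name": "drive_tool", "arguments": {
  "commands": [0,0,-0.02,0,0,0,0.9,0,0,-0.034,0,0,0,0.9,0,0,-0.042,0,0,0,0.9,0,0,-0.044,0,0,0,0.9,0,0,-0.044,0,0,0,0.9,0,0,-0.044,0,0,0,0.9]
}}

```text
time: 14.03
position: [637.5, -239.1, 14.8]
orientation: [0.0, 1.0, -0.0, 0.0]
ft_force: [-0.4, 0.1, -0.3]
gripper_width: 0.329
finger_force: 10.0
```

To row units: -0.3 cm / 50 = -0.006, -0.2 cm / 50 = -0.004.

{"name": "drive_tool", "arguments": {
  "commands": [0,0,-0.004,0,0,0,0.9,0,0,-0.006,0,0,0,0.9,0,0,-0.006,0,0,0,0.9,0,0,-0.006,0,0,0,0.9]
}}

```text
time: 14.37
position: [637.6, -239.1, 11.8]
orientation: [0.0, 1.0, -0.0, 0.0]
ft_force: [-0.9, 0.5, 2.3]
gripper_width: 0.331
finger_force: 10.0
```

To row units: 11 cm / 50 = 0.22, 8.5 cm / 50 = 0.17.

{"name": "drive_tool", "arguments": {
  "commands": [0,0,0,0,0,0,0.6,0,0,0,0,0,0,0.5,0,0,0,0,0,0,0.4,0,0,0,0,0,0,0.4,0,0,0.04,0,0,0,0.4,0,0,0.1,0,0,0,0.4,0,0,0.17,0,0,0,0.4,0,0,0.22,0,0,0,0.4]
}}

```text
time: 15.03
position: [638.0, -239.2, 124.0]
orientation: [0.0, 1.0, -0.0, 0.001]
ft_force: [1.2, 0.8, 0.4]
gripper_width: 0.594
finger_force: 0.0
```

To row units: -17.8 cm / 50 = -0.356, -15.2 cm / 50 = -0.304.

{"name": "drive_tool", "arguments": {
  "commands": [-0.076,0.022,0,0,0,0,0.3,-0.152,0.044,0,0,0,0,0.3,-0.228,0.066,0,0,0,0,0.3,-0.304,0.09,0,0,0,0,0.3,-0.356,0.104,-0.02,0,0,0,0.3,-0.356,0.104,-0.08,0,0,0,0.3,-0.356,0.104,-0.12,0,0,0,0.3,-0.356,0.104,-0.12,0,0,0,0.3]
}}

```text
time: 15.7
position: [456.1, -186.2, 58.7]
orientation: [-0.001, 1.0, -0.0, -0.003]
ft_force: [-0.7, 0.8, -0.4]
gripper_width: 0.703
finger_force: 0.0
```

To row units: -5.8 cm / 50 = -0.116, -5.4 cm / 50 = -0.108.

{"name": "drive_tool", "arguments": {
  "commands": [0,0,-0.04,0,0,0,0.3,0,0,-0.08,0,0,0,0.3,0,0,-0.108,0,0,0,0.3,0,0,-0.116,0,0,0,0.3,0,0,-0.116,0,0,0,0.3,0,0,-0.116,0,0,0,0.3]
}}

```text
time: 16.2
position: [460.2, -187.3, 4.2]
orientation: [0.0, 1.0, -0.0, 0.001]
ft_force: [0.1, -0.6, 0.6]
gripper_width: 0.701
finger_force: 0.0
```

{"name": "drive_tool", "arguments": {
  "commands": [0,0,0,0,0,0,0.9,0,0,0,0,0,0,0.9,0,0,0,0,0,0,0.9,0,0,0,0,0,0,0.9,0,0,0,0,0,0,0.9,0,0,0,0,0,0,0.9]
}}

```text
time: 16.7
position: [459.5, -187.2, 3.7]
orientation: [0.0, 1.0, -0.0, 0.0]
ft_force: [-0.4, 0.2, 2.6]
gripper_width: 0.398
finger_force: 10.0
```

To row units: 16.4 cm / 50 = 0.328, 16 cm / 50 = 0.32.

{"name": "drive_tool", "arguments": {
  "commands": [0,0,0.06,0,0,0,0.9,0.01,0.01,0.13,0,0,0,0.9,0.05,0.05,0.19,0,0,0,0.9,0.104,0.102,0.22,0,0,0,0.9,0.16,0.156,0.22,0,0,0,0.9,0.216,0.21,0.22,0,0,0,0.9,0.272,0.264,0.22,0,0,0,0.9,0.328,0.32,0.22,0,0,0,0.9]
}}

```text
time: 17.37
position: [624.2, -26.0, 113.5]
orientation: [0.0, 1.0, -0.0, -0.0]
ft_force: [1.1, -0.6, -0.1]
gripper_width: 0.399
finger_force: 10.0
```

To row units: -8.5 cm / 50 = -0.17, -7.5 cm / 50 = -0.15.

{"name": "drive_tool", "arguments": {
  "commands": [0.044,0.046,0,0,0,0,0.9,0.044,0.046,-0.04,0,0,0,0.9,0.044,0.046,-0.1,0,0,0,0.9,0.044,0.046,-0.15,0,0,0,0.9,0.044,0.046,-0.17,0,0,0,0.9,0.044,0.046,-0.17,0,0,0,0.9,0.044,0.046,-0.17,0,0,0,0.9]
}}

```text
time: 17.95
position: [645.4, -4.1, 28.6]
orientation: [-0.0, 1.0, -0.0, -0.0]
ft_force: [-0.1, -0.3, 0.8]
gripper_width: 0.407
finger_force: 10.0
```

To row units: -1.8 cm / 50 = -0.036, -1.5 cm / 50 = -0.03.

{"name": "drive_tool", "arguments": {
  "commands": [0,0,-0.02,0,0,0,0.9,0,0,-0.03,0,0,0,0.9,0,0,-0.036,0,0,0,0.9,0,0,-0.036,0,0,0,0.9,0,0,-0.036,0,0,0,0.9,0,0,-0.036,0,0,0,0.9]
}}

```text
time: 18.45
position: [645.6, -4.0, 10.9]
orientation: [0.0, 1.0, -0.0, 0.0]
ft_force: [0.4, -0.8, -1.2]
gripper_width: 0.401
finger_force: 10.0
```

To row units: -0.2 cm / 50 = -0.004, -0.1 cm / 50 = -0.002.

{"name": "drive_tool", "arguments": {
  "commands": [0,0,-0.002,0,0,0,0.9,0,0,-0.004,0,0,0,0.9,0,0,-0.004,0,0,0,0.9,0,0,-0.004,0,0,0,0.9]
}}

```text
time: 18.78
position: [645.6, -4.1, 8.8]
orientation: [0.0, 1.0, -0.0, 0.0]
ft_force: [0.3, 0.3, 3.2]
gripper_width: 0.394
finger_force: 10.0
```

To row units: 11 cm / 50 = 0.22, 8.5 cm / 50 = 0.17.

{"name": "drive_tool", "arguments": {
  "commands": [0,0,0,0,0,0,0.5,0,0,0,0,0,0,0.4,0,0,0,0,0,0,0.3,0,0,0,0,0,0,0.3,0,0,0.04,0,0,0,0.3,0,0,0.1,0,0,0,0.3,0,0,0.17,0,0,0,0.3,0,0,0.22,0,0,0,0.3]
}}

```text
time: 19.45
position: [646.0, -3.9, 120.8]
orientation: [-0.0, 1.0, -0.0, 0.001]
ft_force: [-0.4, -0.5, 0.6]
gripper_width: 0.698
finger_force: 0.0
```

To row units: 20.8 cm / 50 = 0.416, -18.4 cm / 50 = -0.368.

{"name": "drive_tool", "arguments": {
  "commands": [-0.054,0.06,0,0,0,0,0.3,-0.108,0.12,0,0,0,0,0.3,-0.162,0.182,0,0,0,0,0.3,-0.216,0.244,0,0,0,0,0.3,-0.27,0.306,0,0,0,0,0.3,-0.324,0.366,0,0,0,0,0.3,-0.368,0.416,-0.04,0,0,0,0.3,-0.368,0.416,-0.1,0,0,0,0.3]
}}

```text
time: 20.12
position: [458.3, 211.5, 70.8]
orientation: [-0.003, 1.0, 0.005, 0.002]
ft_force: [0.1, 1.0, -0.6]
gripper_width: 0.701
finger_force: 0.0
```

To row units: -1 cm / 50 = -0.02.

{"name": "drive_tool", "arguments": {
  "commands": [0,0,-0.02,0,0,0,0.3,0,0,-0.02,0,0,0,0.3,0,0,-0.02,0,0,0,0.3]
}}

```text
time: 20.37
position: [462.0, 202.8, 58.3]
orientation: [0.0, 1.0, -0.001, -0.0]
ft_force: [0.9, -0.1, 0.3]
gripper_width: 0.7
finger_force: 0.0
```

To row units: -5.4 cm / 50 = -0.108, -5.1 cm / 50 = -0.102.

{"name": "drive_tool", "arguments": {
  "commands": [0,0.004,-0.04,0,0,0,0.3,0,0.004,-0.08,0,0,0,0.3,0,0.004,-0.102,0,0,0,0.3,0,0.004,-0.108,0,0,0,0.3,0,0.004,-0.108,0,0,0,0.3,0,0.004,-0.108,0,0,0,0.3]
}}

```text
time: 20.87
position: [462.3, 205.9, 5.3]
orientation: [-0.0, 1.0, -0.001, 0.001]
ft_force: [0.2, -0.0, -0.3]
gripper_width: 0.7
finger_force: 0.0
```

{"name": "drive_tool", "arguments": {
  "commands": [0,0,0,0,0,0,0.9,0,0,0,0,0,0,0.9,0,0,0,0,0,0,0.9,0,0,0,0,0,0,0.9,0,0,0,0,0,0,0.9,0,0,0,0,0,0,0.9]
}}

```text
time: 21.37
position: [461.4, 206.0, 4.7]
orientation: [0.0, 1.0, -0.0, 0.0]
ft_force: [-0.1, -0.1, 3.2]
gripper_width: 0.4
finger_force: 10.0
```

To row units: -18.3 cm / 50 = -0.366, -15.2 cm / 50 = -0.304.

{"name": "drive_tool", "arguments": {
  "commands": [0,0,0.06,0,0,0,0.9,0,0,0.14,0,0,0,0.9,0.02,-0.04,0.2,0,0,0,0.9,0.06,-0.106,0.22,0,0,0,0.9,0.1,-0.172,0.22,0,0,0,0.9,0.14,-0.238,0.22,0,0,0,0.9,0.18,-0.304,0.22,0,0,0,0.9,0.22,-0.366,0.22,0,0,0,0.9]
}}

```text
time: 22.03
position: [571.8, 20.7, 114.6]
orientation: [0.0, 1.0, -0.0, 0.0]
ft_force: [0.3, 0.9, 0.1]
gripper_width: 0.402
finger_force: 10.0
```

To row units: -8.5 cm / 50 = -0.17, -7.5 cm / 50 = -0.15.

{"name": "drive_tool", "arguments": {
  "commands": [0.028,-0.042,0,0,0,0,0.9,0.028,-0.042,-0.04,0,0,0,0.9,0.028,-0.042,-0.1,0,0,0,0.9,0.028,-0.042,-0.15,0,0,0,0.9,0.028,-0.042,-0.17,0,0,0,0.9,0.028,-0.042,-0.17,0,0,0,0.9,0.028,-0.042,-0.17,0,0,0,0.9]
}}

```text
time: 22.62
position: [585.4, 2.2, 29.6]
orientation: [-0.0, 1.0, 0.0, -0.0]
ft_force: [0.3, 0.7, -0.7]
gripper_width: 0.399
finger_force: 10.0
```

{"name": "drive_tool", "arguments": {
  "commands": [0,0,-0.02,0,0,0,0.9,0,0,-0.03,0,0,0,0.9,0,0,-0.036,0,0,0,0.9,0,0,-0.036,0,0,0,0.9,0,0,-0.038,0,0,0,0.9,0,0,-0.038,0,0,0,0.9]
}}

```text
time: 23.12
position: [585.5, 1.9, 10.6]
orientation: [0.0, 1.0, -0.0, 0.0]
ft_force: [-0.2, -0.6, 0.7]
gripper_width: 0.401
finger_force: 10.0
```

To row units: 6 cm / 50 = 0.12, 2 cm / 50 = 0.04.

{"name": "drive_tool", "arguments": {
  "commands": [0,0,-0.002,0,0,0,0.9,0,0,-0.002,0,0,0,0.9,0,0,-0.002,0,0,0,0.5,0,0,-0.002,0,0,0,0.4,0,0,-0.002,0,0,0,0.3,0,0,-0.002,0,0,0,0.3,0,0,0.04,0,0,0,0.3,0,0,0.12,0,0,0,0.3]
}}

```text
time: 23.78
position: [581.4, 1.6, 66.8]
orientation: [0.0, 1.0, 0.0, -0.005]
ft_force: [-0.0, -0.7, 0.3]
gripper_width: 0.686
finger_force: 0.0
```

To row units: -13 cm / 50 = -0.26, 10 cm / 50 = 0.2.

{"name": "drive_tool", "arguments": {
  "commands": [0,0,0.08,0,0,0,0.3,-0.04,-0.04,0.16,0,0,0,0.3,-0.08,-0.1,0.2,0,0,0,0.3,-0.1,-0.18,0.2,0,0,0,0.3,-0.1,-0.26,0.2,0,0,0,0.3,-0.1,-0.26,0.2,0,0,0,0.3]
}}

```text
time: 24.28
position: [533.8, -138.0, 171.5]
orientation: [0.003, 1.0, -0.006, 0.001]
ft_force: [-0.9, -1.8, 0.7]
gripper_width: 0.703
finger_force: 0.0
```

```bash
python3 - <<'E'
from plant import robot,capture
from h import *
T=capture("top");S=capture("scene");s=robot.get_state();print(s["position"],s["time"],s["joint_vel"])
a=cv2.resize(T["frame"][140:300,140:460,::-1],(600,300),interpolation=cv2.INTER_CUBIC)
b=cv2.resize(S["frame"][170:380,150:490,::-1],(480,296),interpolation=cv2.INTER_CUBIC)
b=cv2.copyMakeBorder(b,0,0,0,120,cv2.BORDER_CONSTANT)
cv2.imwrite("pics/c4.png",np.vstack([a,b]))
E
```

```text
[ 534.70687847 -130.72087499  170.5503021 ] 24.3833 [-0.0448418   0.00831646 -0.06339136  0.00755234 -0.01470339 -0.00058249
 -0.00769872]
```

View pics/c4.png

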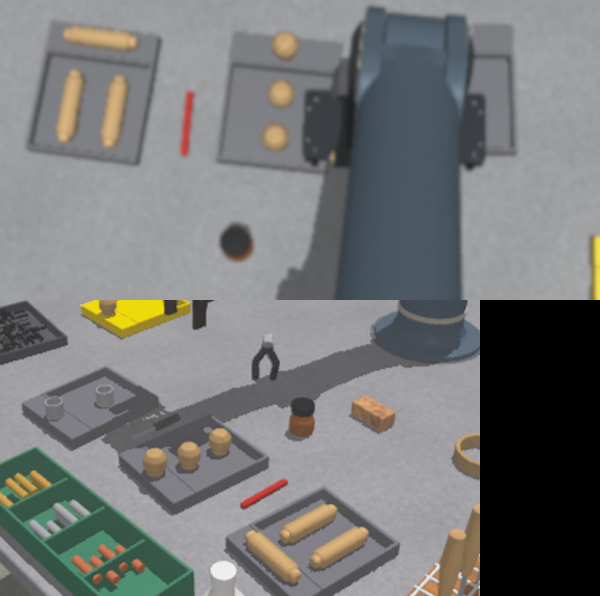

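The handles lie apart, both knobs stand at (189,455) and (220,440), and the ferrule stands at (104,396). The jar, at (302,418), hasn't moved. The arm is clear of everything, so I'm handing in.

```bash
python3 -c "
from plant import robot
print(robot.sign_off())"
```

```text
the job is handed in; nothing more can be done
None
```

All five parts are sorted and the job is handed in at about 24 s: two handles, two knobs and the ferrule are in their matching trays, and the wax jar, glued samples and yellow tray were not touched.

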